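# Set the food processor's speed and hold its pulse lever half way

### The job

On the food processor, first slide the upright speed grip along its track until it is lined up with the small wedge-shaped pointer beside the track. Then press the hinged pulse lever about half way down with the fingers and keep it there: the program finishes while the fingers still hold it half pressed, with the speed still at the pointer. Do not push the lever down to its stop (full power), do not press the round lid-release button, and leave the things standing around the machine where they are.

Things in the scene. Friction and masses are not known exactly. Their poses are not given: they have to be found in the camera images.
- processor: Fixed white base, in its frame x -125..125, y -325..105 mm (x to its back, z up), flat top 80 mm up. Origin: on the worktop under the control deck's centre. Bowl 168 mm wide at y -235, up to 282 mm high. Deck (y > -140): speed track along y at x 55, y -75..75 mm; in front, lever and button units centred at x -60, one at y 50, the other at y -50; which is which varies.
- speed_grip (a point): Centre of the top of the speed grip, an upright grey block 28 mm (x) by 14 mm (y) by 32 mm high with a white line across its top; top 116 mm above the worktop, the track's face under it 84 mm. Axes as the processor's. It slides along y with about 1.5 N of friction and stays where it is left.
- speed_slider (a joint): Position of the speed grip along its track in m: 0 at the -y end (towards the bowl), 0.10 at the +y end; starts between 0 and 0.025.
- pointer: Preset pointer: a fixed dark steel wedge 24 mm long (x), 12 mm wide, 8 mm high, on the deck just behind the track, tip towards the grip. Origin at the tip, at deck height, 22 mm behind the grip's centre line. Axes as the processor's. The speed is set when the grip's centre has the same y as the tip. At the start it is 30 mm or more from the grip, towards +y.
- pulse_pad (a point): Centre of the top of the round pad (36 mm across) near the free, front end of the pulse lever; 127 mm above the worktop at rest. The axes turn with the lever: x along it towards the hinge, y along the hinge axis. From rest it sinks 9 mm and moves 4 mm to the front (-x) by half way, 19 mm and 7 mm at the stop.
- pulse_base: Fixed steel plate (104 by 52 by 6 mm, on the deck) that carries the pulse lever, a grey arm 82 mm long, 24 mm wide, hinged at its back (+x) end and sloping up to its free front end. Origin: centre of the plate's underside; axes as the processor's. The hinge axis runs along y at x 35, z 16 mm (96 mm above the worktop); the pad's centre is 62 mm along the arm.
- pulse_lever (a joint): Angle of the pulse lever in rad: 0 up (at rest), 0.32 at the lower stop, 0.16 half way (the pad about 9 mm down). A spring brings it back up: pressed at the pad it takes about 4 N to start, 8 N half way and 12 N at the stop.
- release_top (a point): Centre of the top of the round lid-release button (28 mm across, in a 42 mm collar), 102 mm above the worktop, in the middle of its unit. To be left alone.
- release_button (a joint): Travel of the lid-release button in m: 0 up, 0.006 pressed. To stay up.
- tumbler: A loose glass tumbler, 72 mm wide and 90 mm high, in front of the machine; origin at the centre of its underside. Bystander.
- pear_a: A loose green pear, 66 mm wide and 86 mm high, in front of the machine; origin at the centre of its underside. Bystander.
- pear_b: A second such pear, in front of the machine. Bystander.
- jar: A loose amber glass jar with a steel cap, 60 mm wide and 85 mm high, by the machine's +y side; origin at the centre of its underside. Bystander.
- mug: A loose white mug, 84 mm wide and 85 mm high, behind the machine; origin at the centre of its underside. Bystander.
- spoon: A loose wooden spoon lying on the worktop beyond the jar on the machine's +y side; handle to its own -x. Bystander.

How it is judged:
On the way, in this order (a step that is already met when the one before it is completed fails the run):
1. the speed grip is lined up with the pointer (within 6 mm) and at rest, the pulse lever still up (y of speed_grip in the frame of pointer between -0.006 and 0.006 m and velocity of joint speed_slider between -0.01 and 0.01 m/s and value of joint pulse_lever below 0.05 rad), for 0.2 s.
2. the fingers hold the pulse lever about half way down for a second (y of speed_grip in the frame of pointer between -0.006 and 0.006 m and value of joint pulse_lever between 0.1 and 0.22 rad and contact force between the fingers and pulse_lever above 2 N), for 1 s.
At the end, for the whole second after the job is handed in: The speed grip is lined up with the pointer within 6 mm along the track; the fingers press on the pulse lever with more than 2 N and hold it steady between 0.10 and 0.22 rad (half way is 0.16, the stop 0.32); the release button is up (all of step 2 and velocity of joint pulse_lever between -0.1 and 0.1 rad/s and value of joint release_button below 0.0025 m); the arm keeps its last pose, push and grip.
It fails at once if the pulse lever is pushed to its stop (beyond 0.29 rad) (value of joint pulse_lever above 0.29 rad).
It fails at once if the lid-release button is pressed (more than 2.5 mm) (value of joint release_button above 0.0025 m).
It fails at once if a thing around the machine is moved by more than 20 mm or tipped (distance of any of tumbler, pear_a, pear_b, jar, mug, spoon from where it was at the start of the episode above 0.02 m or angle between any of tumbler, pear_a, pear_b, jar, mug's own z axis and vertical above 0.4 rad).
It also fails if it takes over 40 s, if anything falls off the work surface, if the arm or the gripper's body presses on something with over 40 N, if the wrist force passes 120 N, or if a joint passes its speed limit or range.

### The arm

A 6-joint arm with a two-finger parallel gripper is mounted at the origin on the work surface. World frame = base frame: x ahead of the robot, y to its left, z up, the work surface at z = 0. Lengths are in m, angles in rad, forces in N, time in s.
With the tool pointing down it reaches from about 0.3 to 0.775 m from the base axis. Payload 14.6 kg.
Tool frame: the origin (TCP) lies at the very end of the fingers, on their centre line; the grasp point (between the pads) lies 19 mm behind it; z points along the fingers, y is the line along which they close (so a half turn about z gives the same grasp; the last joint's range is limited). The gripper opens to 94 mm and grips with 3 to 60 N. Pads are 16 mm wide; open, the fingers measure 119 mm over their backs; the gripper's body (75 mm by 177 mm) begins 78 mm behind the grasp point.
Start: joints at [-1.171, 0.3, 1.521, -0, 1.321, -0.067], TCP at [0.248, -0.491, 0.174] pointing down, gripper open.
Joint ranges: [-3.03, 3.03], [-0.79, 2.21], [0.23, 2.52], [-1.04, 4.18], [0, 3.07], [-2.55, 2.55]. Speed limits (rad/s): [2.22, 2.22, 2.57, 3.14, 3.14, 3.14].

### API

Orientations are given as [roll, pitch, yaw] about the fixed x, y, z axes, in that order (R = Rz(yaw) Ry(pitch) Rx(roll)).
In Python, from station import ctrl, cams gives the robot as it stands. The module is installed in compiled form; this text tells all that it offers.
- The arm moves only by the tool arm_command, never from a script. Its argument "plan" is a list that holds one entry, the list of rows, each a list of 7 numbers: the shift along the tool's x, y, z in a scale on which 1.0 is 60 cm, then the turn, a rotation vector about the tool's x, y, z in parts of the range, where 1.0 means 90 degrees, then the closure, from -1 (fully open) to 1 (shut). A call has 1 to 12 rows; each row is the pose to reach, as a shift and turn from the pose commanded when the call began, along the tool's axes at that moment; what a row does not reach only later rows make up. A row lasts 1/10 s, in which the tool goes at most 50 mm and 8.59 degrees, less where a joint would pass 70% of its speed; a pose out of reach is approached as far as the arm can. No shift or turn number may pass 1 either way. A call with a gripper value outside its range is refused whole. The fingers move at their own pace and stop on an object; "squeeze" is the grip in N (left out, the last holds). Time passes only in rows, so rows that repeat a pose let the fingers close. It gives the time, the measured TCP pose, the force, the opening and the grip force at its end, in the units of the state.
- ctrl.get_obs(): the state, without advancing time (a new reading comes with each control period).
- cams.camera(name): name is "side" or "top" or "wrist"; returns (picture, depth): 480x640x3 uint8, blue, green, red; 480x640 float32, m along the optical axis (not along the pixel's ray), 0 where there is no reading.
- cams.camera_info(name): a dict with "fx", "fy", "cx", "cy" (pixels), "dist_coeffs" ([k1, k2, p1, p2, k3] as OpenCV has them; the pictures are not rectified), "world_to_cam" (4x4, takes a point from world to camera coordinates). Camera axes: x right, y down, z forward; pixel columns grow to the right and rows downward; lengths in m; the calibration is good to about 2 mm. A picture is of the moment at which its call begins: read the wrist's pose just before it. camera_info takes no time and is no camera call; for the wrist camera it gives the pose at the moment of the call.
- ctrl.hand_in(): hands the job in; it is judged then, once.
The state is a dict: "time_s": time; "qpos": joint angles; "joint_vel": joint speeds; "tau": joint torques, N m; "ee_pos": TCP position; "eef_rot": TCP orientation; "force": force on the tool from outside, world axes, zero at the start; "moment": the same for the moment, N m; "grip_width": finger opening in m; "grip_force": force on a finger pad.
Only numpy, scipy, OpenCV 4.12 (cv2) and the standard library are available. Lean on these libraries where they do the work, as an engineer would, in place of code of your own. Each camera call takes 0.05 s, during which the arm holds its last target. There are 200 camera calls.

## Working session

There is one attempt and no reset: what is moved stays moved. The work goes in short steps, Python scripts to look and compute and a tool call to move; the robot and the scene stay as the last step left them, time stands still between calls to the robot, and variables do not carry over. Pictures are saved under pics/ and viewed, at most 10 in all, crops included, and the job is handed in when it is done.

Besides the shell and the picture viewer there is one more tool, called after ">>>" by a JSON object that holds its "method" and its "body". arm_command: Moves the arm, as the interface text tells. Its arguments: {"type":"object","properties":{"plan":{"type":"array"},"squeeze":{"type":"number"}},"required":["plan"]}

```bash
mkdir -p pics; cat > h.py <<'E'
import numpy as np, cv2
from station import ctrl, cams
def grab(n):
    i=cams.camera_info(n); p,d=cams.camera(n); np.savez('/tmp/'+n+'.npz',p=p,d=d,W=i['world_to_cam'],K=[i[k] for k in('fx','fy','cx','cy')],D=np.array(i['dist_coeffs'],float)); return p,d
def load(n):
    return np.load('/tmp/'+n+'.npz')
def ray(f,uv):
    fx,fy,cx,cy=f['K'];K=np.array([[fx,0,cx],[0,fy,cy],[0,0,1]])
    q=cv2.undistortPoints(np.array(uv,float).reshape(-1,1,2),K,f['D']).reshape(-1,2)
    R=f['W'][:3,:3];t=f['W'][:3,3]
    return -R.T@t, np.c_[q,np.ones(len(q))]@R, q
def onz(f,uv,z):
    o,d,_=ray(f,uv); return o+d*((z-o[2])/d[:,2])[:,None]
def dep(f,uv):
    o,d,_=ray(f,uv); uv=np.array(uv).reshape(-1,2).astype(int)
    return o+d*f['d'][uv[:,1],uv[:,0]][:,None]
E
python3 - <<'E'
from h import *
print(ctrl.get_obs())
for n in('top','side'):
    p,d=grab(n); cv2.imwrite(f'pics/{n}0.png',p); f=load(n); print(n,ray(f,[[320,240]])[:2])
E
```

```text
{'time_s': 0.0, 'qpos': array([-1.17058841e+00,  3.00457092e-01,  1.52155970e+00, -1.46684654e-05,
        1.32068692e+00, -6.65885578e-02]), 'joint_vel': array([-6.72130158e-04, -1.28946584e-03,  5.67782326e-05, -5.08466506e-04,
       -1.69158779e-04,  6.81956995e-04]), 'tau': array([-4.19859134e-03, -5.31813276e+01, -3.52743816e+01,  7.06927897e-02,
        2.44660873e-02, -1.15788298e-04]), 'ee_pos': array([ 0.24740288, -0.49089468,  0.17330307]), 'eef_rot': array([-3.14048311e+00, -5.97527659e-05,  4.66800082e-01]), 'force': array([-0.7967077 , -0.60445722,  0.21087461]), 'moment': array([-0.00076265,  0.00945738,  0.00197821]), 'grip_force': 0.0, 'grip_width': 0.09402530512444005}
top (array([0.49806625, 0.15721763, 0.9829276 ]), array([[ 0.08814754,  0.00893622, -0.99607066]]))
side (array([ 0.32053016, -0.52928739,  0.80797531]), array([[ 0.27984293,  0.66261931, -0.69473179]]))
```

View pics/top0.png

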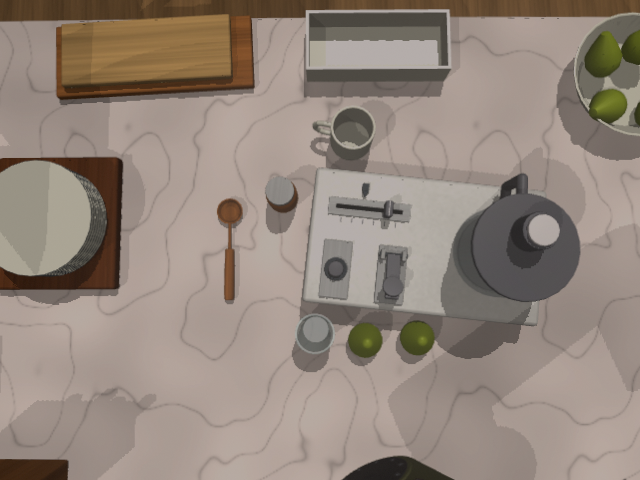

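View pics/side0.png

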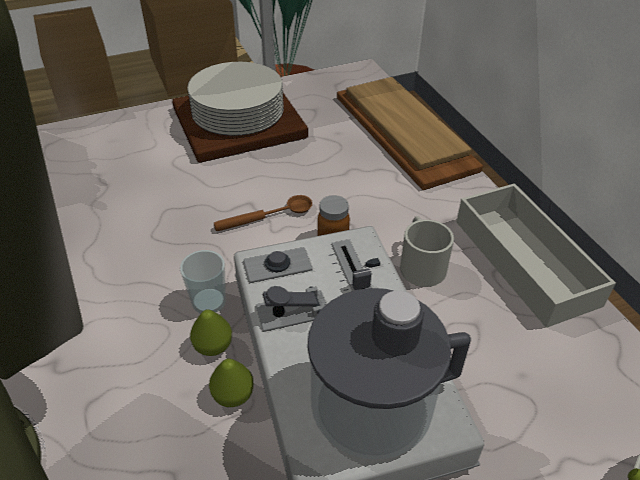

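The top view shows the grip near (389,209), the pointer at (366,190), the pulse pad at (393,287), the button at (336,268) and the bowl at (525,247). The side view agrees. Next I'll zoom in for exact pixels.

```bash
python3 - <<'E'
from h import *
f=load('top');c=f['p'][160:320,295:455]
cv2.imwrite('pics/c1.png',cv2.resize(c,(800,800),interpolation=cv2.INTER_CUBIC)[:600])
# base plan from deck-height depth
d=f['d'];v,u=np.mgrid[0:480,0:640];P=dep(f,np.c_[u.ravel(),v.ravel()])
m=(abs(P[:,2]-.08)<.004).reshape(480,640)
m[:,:290]=0;m[:150]=0;m[340:]=0;m[:,560:]=0
m=cv2.morphologyEx(m.astype(np.uint8),cv2.MORPH_OPEN,np.ones((3,3)))
n,l,s,_=cv2.connectedComponentsWithStats(m);k=1+s[1:,4].argmax();print(s[k])
for e in ('left',):
    # left (+y) edge pixels per row, front & back per column
    M=l==k
    rows=np.arange(185,290);L=np.array([[np.where(M[r])[0].min(),r] for r in rows])
    W=onz(f,L,.08);a=np.polyfit(W[:,0],W[:,1],1);print('+y edge y=',a,'yaw',np.arctan(-a[0]),W[[0,-1]])
    cols=np.arange(325,440);
    for fn in (np.min,np.max):
        B=np.array([[cc,fn(np.where(M[:,cc])[0])] for cc in cols]);W=onz(f,B,.08)
        a=np.polyfit(W[:,1],W[:,0],1);r=W[:,0]-np.polyval(a,W[:,1]);g=abs(r)<.004
        a=np.polyfit(W[g,1],W[g,0],1);print('x=',a,'yaw',np.arctan(-a[0]),g.mean())
E
```

```text
[  303   168   236   157 17365]
+y edge y= [-0.11385643  0.24905006] yaw 0.11336823297908419 [[0.67954295 0.17221979 0.08      ]
 [0.48931042 0.19279663 0.08      ]]
x= [0.11932318 0.69220488] yaw -0.1187616558417355 0.9826086956521739
x= [0.10929294 0.45014917] yaw -0.10886086516382461 0.9739130434782609
```

View pics/c1.png

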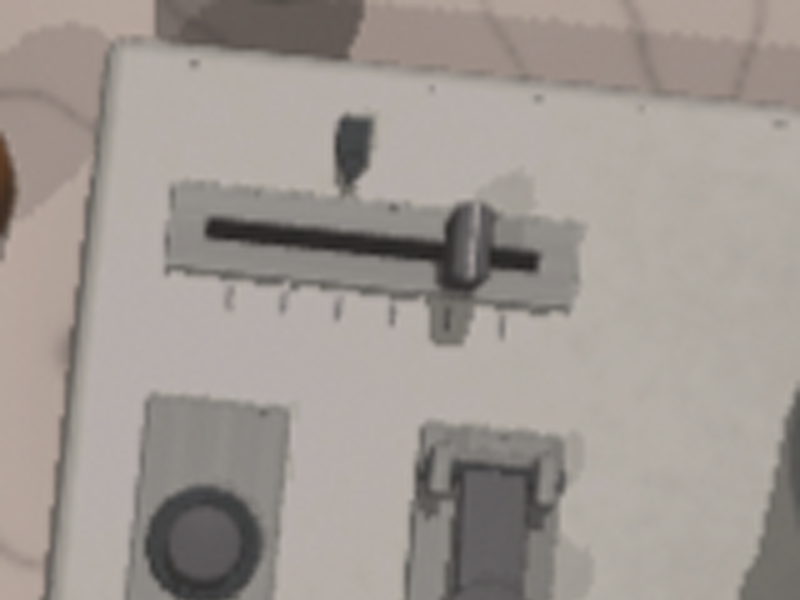

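```bash
cat >> h.py <<'E'
YAW=-.114
R2=np.array([[np.cos(YAW),-np.sin(YAW)],[np.sin(YAW),np.cos(YAW)]])
E
python3 - <<'E'
from h import *
f=load('top')
q=lambda x,y:[295+(x+.5)/5-.5,160+(y+.5)/5-.5]
# machine frame: intersection of edges: +y edge (y=105), x=+-125
e=np.array
A=np.array([[1,.1139],[ -.1139,1]])
# y=-.1139x+.249 ; front x=.1139y+.4504 ; back
def inter(c): return np.linalg.solve([[.1139,1],[1,-.1139]],[.24905,c])
for c in(.6923,.4499): print('corner',inter(c))
o=(inter(.6923)+inter(.4499))/2-R2@[0,.105];print('origin',o)
tip=onz(f,[q(347,193)],.084)[0];print('tip',tip,R2.T@(tip[:2]-o))
tip=onz(f,[q(347,193)],.080)[0]
for n in('top','side'):
    f=load(n);v,u=np.mgrid[0:480,0:640];uv=np.c_[u.ravel(),v.ravel()];P=dep(f,uv)
    L=(P[:,:2]-o)@R2
    for nm,c,r,zl,zh,zz in(('grip',(.055,-.03),(.03,.06),.111,.122,.116),('pad',(-.08,-.05),(.045,.04),.120,.135,.127),('btn',(-.06,.05),(.03,.03),.098,.106,.102)):
        m=(abs(L[:,0]-c[0])<r[0])&(abs(L[:,1]-c[1])<r[1])&(P[:,2]>zl)&(P[:,2]<zh)
        if m.sum()==0: print(n,nm,'none');continue
        W=onz(f,uv[m],zz);l=(W[:,:2]-o)@R2
        print(n,nm,m.sum(),'local c',(l.min(0)+l.max(0))/2,'ext',np.ptp(l,axis=0),'world',R2@((l.min(0)+l.max(0))/2)+o,'z',np.median(P[m,2]))
E
```

```text
corner [0.71143717 0.16801731]
corner [0.4721416  0.19527307]
origin [0.5798453  0.07732674]
tip [0.65378352 0.0846265  0.084     ] [0.07262792 0.01566309]
top grip 121 local c [ 0.05496224 -0.02790422] ext [0.02725368 0.01379533] world [0.63127658 0.04335152] z 0.11547468561302587
top pad 367 local c [-0.08315414 -0.04560972] ext [0.03841469 0.03362635] world [0.49204266 0.04147213] z 0.12604524924874116
top btn 178 local c [-0.06026303  0.05413737] ext [0.02534118 0.02671941] world [0.52613173 0.13796782] z 0.10120240481512177
side grip 153 local c [ 0.0554521  -0.03398578] ext [0.02995225 0.01909764] world [0.63107147 0.03725371] z 0.11597537542776437
side pad 434 local c [-0.0829964  -0.05002894] ext [0.0382681  0.03835421] world [0.49169667 0.03706365] z 0.12667810999627188
side btn 180 local c [-0.05983573  0.04830335] ext [0.02672587 0.03180991] world [0.52589262 0.13212306] z 0.10197987398219738
```

```bash
cat >> h.py <<'E'
from scipy.spatial.transform import Rotation as Ro
def rows(*targets):
    """world x,y,z,yaw targets (tool down) -> tool-frame shifts mm & rotvec from present pose"""
    s=ctrl.get_obs();R=Ro.from_euler('xyz',s['eef_rot'])
    for t in targets:
        G=Ro.from_euler('xyz',[np.pi,0,t[3]])
        print(np.round(R.inv().apply(np.array(t[:3])-s['ee_pos'])*1e3,1),np.round((R.inv()*G).as_rotvec(),3))
E
python3 - <<'E'
from h import *
rows((.27,-.4,.34,.3),(.36,-.2,.36,.1),(.42,.08,.34,-.114),(.56,.08,.28,-.114))
E
```

```text
[  61.1  -71.2 -166.6] [-0.001 -0.     0.167]
[ 231.5 -209.3 -186.4] [-0.001  0.     0.367]
[ 411.1 -432.3 -166.2] [-0.001  0.     0.581]
[ 536.1 -369.3 -106.2] [-0.001  0.     0.581]
```

Careful with the scale: shifts go in shares of 60 cm and turns go in shares of 90 degrees. That gives: -432 mm / 600 = -0.72, 230 mm / 600 = 0.3833, 0.58 rad / 1.5708 = 0.3692.

>>> {"method": "arm_command", "body": {"plan": [[[0.1,-0.1167,-0.275,0,0,0.1082,-1],[0.1,-0.1167,-0.275,0,0,0.1082,-1],[0.1,-0.1167,-0.275,0,0,0.1082,-1],[0.1,-0.1167,-0.275,0,0,0.1082,-1],[0.3833,-0.35,-0.3083,0,0,0.2355,-1],[0.3833,-0.35,-0.3083,0,0,0.2355,-1],[0.3833,-0.35,-0.3083,0,0,0.2355,-1],[0.3833,-0.35,-0.3083,0,0,0.2355,-1],[0.3833,-0.35,-0.3083,0,0,0.2355,-1],[0.6833,-0.72,-0.2767,0,0,0.3692,-1],[0.6833,-0.72,-0.2767,0,0,0.3692,-1],[0.6833,-0.72,-0.2767,0,0,0.3692,-1]]]}}

```text
time_s: 1.3
ee_pos: [0.3885, -0.0608, 0.3493]
eef_rot: [-3.142, 0.0, -0.117]
force: [2.0, -0.4, -1.1]
grip_width: 0.094
grip_force: 0.0
```

```bash
python3 - <<'E'
from h import *
s=ctrl.get_obs();print(s['time_s'],s['ee_pos'],s['eef_rot'],s['qpos'])
rows((.42,.08,.34,-.114),(.56,.08,.29,-.114))
E
```

```text
1.3 [ 0.38850321 -0.06076547  0.34925278] [-3.14154126e+00  1.55260016e-04 -1.17294223e-01] [-2.48386806e-01 -1.36410242e-01  1.59374455e+00  3.08584376e-05
  1.68441899e+00  1.43970724e+00]
[  14.8 -143.5    9.3] [-0.     0.    -0.003]
[ 153.9 -159.9   59.2] [-0.     0.    -0.003]
```

In the tool's units: -160 mm / 600 = -0.2667, -143 mm / 600 = -0.2383.

>>> {"method": "arm_command", "body": {"plan": [[[0.025,-0.2383,0.015,0,0,0,-1],[0.025,-0.2383,0.015,0,0,0,-1],[0.025,-0.2383,0.015,0,0,0,-1],[0.2567,-0.2667,0.0983,0,0,0,-1],[0.2567,-0.2667,0.0983,0,0,0,-1],[0.2567,-0.2667,0.0983,0,0,0,-1],[0.2567,-0.2667,0.0983,0,0,0,-1],[0.2567,-0.2667,0.0983,0,0,0,-1]]]}}

```text
time_s: 2.1
ee_pos: [0.5598, 0.0791, 0.2889]
eef_rot: [3.141, 0.003, -0.113]
force: [-0.1, 0.4, 0.9]
grip_width: 0.0939
grip_force: 0.0
```

```bash
python3 - <<'E'
from h import *
p,d=grab('wrist');cv2.imwrite('pics/w1.png',p)
s=ctrl.get_obs();print(s['time_s'],s['ee_pos'],s['eef_rot'],abs(s['joint_vel']).max())
E
```

```text
2.15 [0.55943571 0.0790842  0.29065397] [ 3.14157343e+00  1.79223291e-04 -1.13271397e-01] 0.05210996782200059
```

View pics/w1.png

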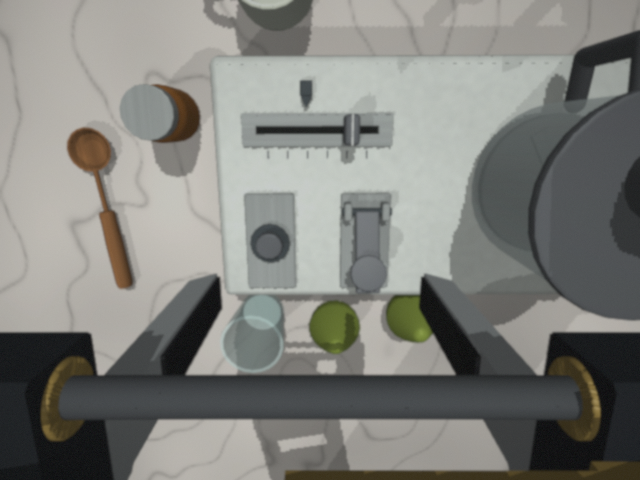

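The wrist view is square to the deck: grip top at about (353,129), pointer tip at (306,105), pad at (367,272), button at (269,242).

```bash
cat >> h.py <<'E'
def wmeas():
    f=load('wrist');o=np.array([.5798,.0790]);v,u=np.mgrid[0:480,0:640];uv=np.c_[u.ravel(),v.ravel()];P=dep(f,uv);L=(P[:,:2]-o)@R2
    for nm,c,r,zl,zh,zz in(('grip',(.055,0),(.03,.08),.111,.122,.116),('pad',(-.08,-.05),(.045,.04),.120,.135,.127),('btn',(-.06,.05),(.03,.03),.098,.106,.102),('ptr',(.088,0),(.022,.07),.0855,.094,.088)):
        m=(abs(L[:,0]-c[0])<r[0])&(abs(L[:,1]-c[1])<r[1])&(P[:,2]>zl)&(P[:,2]<zh)
        if not m.any(): print(nm,'none');continue
        W=onz(f,uv[m],zz);l=(W[:,:2]-o)@R2;c=(l.min(0)+l.max(0))/2
        print(nm,m.sum(),'loc',c.round(4),'mean',l.mean(0).round(4),'ext',np.ptp(l,axis=0).round(4),'world',(R2@c+o).round(4),'z',np.median(P[m,2]).round(4))
E
python3 - <<'E'
from h import *
wmeas()
rows((.6305,.0395,.14,-.114),(.6305,.0395,.092,-.114))
E
```

```text
grip 462 loc [ 0.0552 -0.032 ] mean [ 0.0553 -0.0318] ext [0.0264 0.0137] world [0.631 0.041] z 0.1157
pad 1103 loc [-0.0808 -0.0497] mean [-0.0811 -0.0496] ext [0.0382 0.0343] world [0.4939 0.0388] z 0.1262
btn 534 loc [-0.0589  0.0495] mean [-0.0589  0.0495] ext [0.0254 0.0266] world [0.5269 0.1349] z 0.1013
ptr 266 loc [0.0834 0.017 ] mean [0.0907 0.0112] ext [0.0337 0.0855] world [0.6646 0.0864] z 0.0874
[ 75.1  31.3 150.6] [0.    0.    0.001]
[ 75.1  31.3 198.6] [0.    0.    0.001]
```

>>> {"method": "arm_command", "body": {"plan": [[[0.125,0.05,0.1,0,0,0,-1],[0.125,0.05,0.1,0,0,0,-1],[0.125,0.05,0.1833,0,0,0,-0.5],[0.125,0.05,0.25,0,0,0,-0.3],[0.125,0.05,0.25,0,0,0,-0.2],[0.125,0.05,0.2917,0,0,0,-0.2],[0.125,0.05,0.3283,0,0,0,-0.2],[0.125,0.05,0.3283,0,0,0,-0.2]]], "squeeze": 6}}

```text
time_s: 2.95
ee_pos: [0.6304, 0.041, 0.0948]
eef_rot: [-3.142, -0.0, -0.113]
force: [-0.5, -0.4, 0.8]
grip_width: 0.0567
grip_force: 0.0
```

```bash
python3 - <<'E'
from h import *
f=load('wrist');o=np.array([.5798,.0790]);
t=onz(f,[[306,104],[306,107]],.084);print('tip loc',(t[:,:2]-o)@R2)
p,d=grab('wrist');cv2.imwrite('pics/w2.png',p)
wmeas()
rows((.6315,.0410,.092,-.114))
E
```

```text
tip loc [[0.07883982 0.01119644]
 [0.07605995 0.01122144]]
grip 1454 loc [ 0.0559 -0.032 ] mean [ 0.0565 -0.0321] ext [0.0291 0.0136] world [0.6317 0.0408] z 0.1157
pad none
btn none
ptr 877 loc [ 0.0829 -0.011 ] mean [0.0891 0.007 ] ext [0.0362 0.0559] world [0.6609 0.0586] z 0.0875
[0.3 0.  4.3] [-0.    -0.002  0.001]
```

View pics/w2.png

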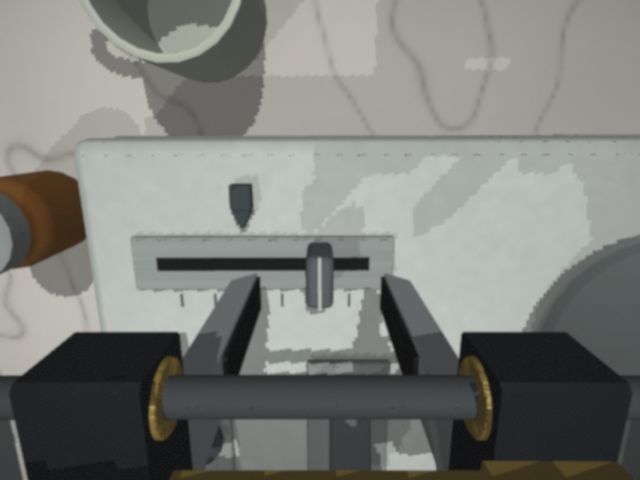

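The grip stands between the open fingers, top at (319,285); pointer tip at (242,229).

In the tool's units: 1 mm / 600 = 0.0017.

>>> {"method": "arm_command", "body": {"plan": [[[0,0,0.0017,0,0,0,0.3],[0,0,0.0017,0,0,0,0.6],[0,0,0.0017,0,0,0,0.8],[0,0,0.0017,0,0,0,0.9],[0,0,0.0017,0,0,0,0.9],[0,0,0.0017,0,0,0,0.9]]], "squeeze": 8}}

```text
time_s: 3.6
ee_pos: [0.6309, 0.0408, 0.0926]
eef_rot: [-3.142, -0.0, -0.113]
force: [-0.3, -0.9, -0.2]
grip_width: 0.0117
grip_force: 0.0
```

```bash
python3 - <<'E'
from h import *
o=np.array([.5798,.0790])
f=load('wrist');t=onz(f,[[242,229],[241,185]],.084);print('tip loc',(t[:,:2]-o)@R2)
p,d=grab('wrist');f=load('wrist');t=onz(f,[[242,229],[241,185]],.084);print('tip loc',(t[:,:2]-o)@R2)
wmeas();s=ctrl.get_obs();print(s['grip_width'],s['ee_pos'],R2.T@(s['ee_pos'][:2]-o))
E
```

```text
tip loc [[0.07526904 0.01156429]
 [0.0999631  0.01090841]]
tip loc [[0.07625963 0.01096045]
 [0.10070002 0.01030342]]
grip 1361 loc [ 0.0559 -0.0322] mean [ 0.057  -0.0324] ext [0.0294 0.0133] world [0.6316 0.0407] z 0.1158
pad none
btn none
ptr 877 loc [0.083  0.0011] mean [0.0891 0.0071] ext [0.0365 0.0803] world [0.6624 0.0707] z 0.0875
0.0076608582604659635 [0.63086961 0.04080485 0.09250491] [ 0.05508294 -0.03213789]
```

```bash
python3 - <<'E'
from h import *
f=load('wrist');cv2.imwrite('pics/w3.png',f['p'])
E
```

```text
(no output)
```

View pics/w3.png

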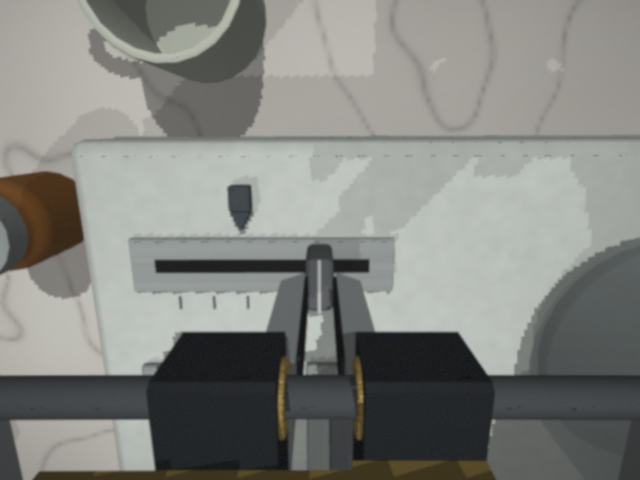

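In the tool's units: 1 mm / 600 = 0.0017.

>>> {"method": "arm_command", "body": {"plan": [[[0,0,0.0017,0,0,0,1],[0,0,0.0017,0,0,0,1],[0,0,0.0017,0,0,0,1]]], "squeeze": 10}}

```text
time_s: 3.95
ee_pos: [0.6308, 0.0408, 0.0914]
eef_rot: [3.142, 0.0, -0.113]
force: [0.5, -0.4, -0.4]
grip_width: 0.0006
grip_force: 0.0
```

```bash
python3 - <<'E'
from h import *
s=ctrl.get_obs();p,d=grab('wrist');f=load('wrist')
fx,fy,cx,cy=f['K'];K=np.array([[fx,0,cx],[0,fy,cy],[0,0,1]])
R=Ro.from_euler('xyz',s['eef_rot'])
pts=np.array([s['ee_pos']+R.apply([0,0,-z]) for z in(0,.019,.05)])
W=f['W'];print('proj TCP,grasp,-50:',cv2.projectPoints(pts,cv2.Rodrigues(W[:3,:3])[0],W[:3,3],K,f['D'])[0].reshape(-1,2).round(0))
print('cam',-W[:3,:3].T@W[:3,3],s['ee_pos'])
wmeas()
a,_=grab('side');g=load('side')
c=np.vstack([cv2.resize(p[200:400,200:440],(360,300)),cv2.resize(a[220:320,300:420],(360,300))]);cv2.imwrite('pics/c3.png',c)
E
```

```text
proj TCP,grasp,-50: [[320. 270.]
 [319. 283.]
 [319. 309.]]
cam [0.70400183 0.03201663 0.30181076] [0.63083931 0.04081953 0.09143402]
grip 553 loc [ 0.056 -0.032] mean [ 0.064  -0.0321] ext [0.0297 0.0136] world [0.6318 0.0409] z 0.1156
pad none
btn 795 loc [-0.0548  0.0549] mean [-0.0559  0.0539] ext [0.024  0.0162] world [0.5316 0.1397] z 0.1014
ptr 905 loc [ 0.0832 -0.0217] mean [0.0888 0.0065] ext [0.0363 0.0773] world [0.66  0.048] z 0.0876
```

View pics/c3.png

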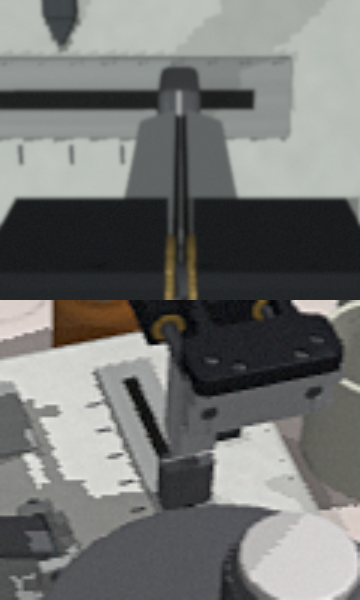

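The wrist crop shows the closed fingers covering the near half of the grip. The side crop shows the grip whole, with the fingers behind or above it. I'll get the fingertip position from depth.

```bash
python3 - <<'E'
from h import *
o=np.array([.5798,.0790])
f=load('wrist')
uv=[[u,v] for v in (282,286,292,300,315) for u in(302,312,336)]
P=dep(f,uv);L=(P[:,:2]-o)@R2
for a,l,z in zip(uv,L,P[:,2]): print(a,l.round(4),z.round(4))
f=load('side')
print('side')
uv=[[300+x/3,220+(y-300)/3] for x,y in((185,350),(180,400),(180,430),(180,445),(205,430),(210,455),(185,465),(175,480),(195,490))]
P=dep(f,uv);L=(P[:,:2]-o)@R2
for a,l,z in zip(uv,L,P[:,2]): print(np.round(a),l.round(4),z.round(4))
E
```

```text
[302, 282] [ 0.0647 -0.0245] 0.1346
[312, 282] [ 0.0644 -0.0289] 0.1338
[336, 282] [ 0.0645 -0.0395] 0.134
[302, 286] [ 0.0646 -0.0247] 0.1391
[312, 286] [ 0.0651 -0.029 ] 0.1404
[336, 286] [ 0.0646 -0.0393] 0.1392
[302, 292] [ 0.0647 -0.025 ] 0.1462
[312, 292] [ 0.0649 -0.0292] 0.1466
[336, 292] [ 0.0647 -0.039 ] 0.146
[302, 300] [ 0.0647 -0.0254] 0.1542
[312, 300] [ 0.0644 -0.0293] 0.1536
[336, 300] [ 0.0651 -0.0387] 0.1551
[302, 315] [ 0.0643 -0.0259] 0.1669
[312, 315] [ 0.0646 -0.0296] 0.1674
[336, 315] [ 0.0649 -0.0382] 0.168
side
[362. 237.] [ 0.0241 -0.0997] 0.2617
[360. 253.] [ 0.0477 -0.0388] 0.1658
[360. 263.] [ 0.0467 -0.0441] 0.1502
[360. 268.] [ 0.0476 -0.0432] 0.1383
[368. 263.] [ 0.0313 -0.1122] 0.2228
[370. 272.] [ 0.0683 -0.0337] 0.1152
[362. 275.] [ 0.0532 -0.0383] 0.1168
[358. 280.] [ 0.0486 -0.0374] 0.106
[365. 283.] [ 0.0591 -0.0399] 0.0978
```

```bash
python3 - <<'E'
from h import *
o=np.array([.5798,.0790])
f=load('wrist')
for u in (308,312,330):
    uv=[[u,v] for v in range(268,284)]
    P=dep(f,uv);L=(P[:,:2]-o)@R2
    print(u,[(a[1],*l.round(3),z.round(3)) for a,l,z in zip(uv,L,P[:,2])])
E
```

```text
308 [(268, np.float64(0.065), np.float64(-0.027), np.float64(0.116)), (269, np.float64(0.064), np.float64(-0.027), np.float64(0.115)), (270, np.float64(0.064), np.float64(-0.027), np.float64(0.116)), (271, np.float64(0.063), np.float64(-0.027), np.float64(0.115)), (272, np.float64(0.062), np.float64(-0.027), np.float64(0.115)), (273, np.float64(0.062), np.float64(-0.027), np.float64(0.115)), (274, np.float64(0.061), np.float64(-0.027), np.float64(0.115)), (275, np.float64(0.064), np.float64(-0.027), np.float64(0.125)), (276, np.float64(0.065), np.float64(-0.027), np.float64(0.127)), (277, np.float64(0.065), np.float64(-0.027), np.float64(0.128)), (278, np.float64(0.065), np.float64(-0.027), np.float64(0.129)), (279, np.float64(0.064), np.float64(-0.027), np.float64(0.13)), (280, np.float64(0.064), np.float64(-0.027), np.float64(0.131)), (281, np.float64(0.065), np.float64(-0.027), np.float64(0.133)), (282, np.float64(0.064), np.float64(-0.027), np.float64(0.133)), (283, np.float64(0.065), np.float64(-0.027), np.float64(0.136))]
312 [(268, np.float64(0.065), np.float64(-0.029), np.flo
[... 1333 characters left out ...]
64(0.062), np.float64(-0.037), np.float64(0.116)), (274, np.float64(0.064), np.float64(-0.037), np.float64(0.123)), (275, np.float64(0.065), np.float64(-0.037), np.float64(0.125)), (276, np.float64(0.065), np.float64(-0.037), np.float64(0.128)), (277, np.float64(0.065), np.float64(-0.037), np.float64(0.128)), (278, np.float64(0.065), np.float64(-0.037), np.float64(0.129)), (279, np.float64(0.065), np.float64(-0.037), np.float64(0.131)), (280, np.float64(0.065), np.float64(-0.037), np.float64(0.133)), (281, np.float64(0.064), np.float64(-0.037), np.float64(0.133)), (282, np.float64(0.065), np.float64(-0.037), np.float64(0.134)), (283, np.float64(0.065), np.float64(-0.037), np.float64(0.136))]
```

Image depth puts the fingertips at z≈0.1235, while the reported TCP z is 0.091. That is a 32 mm discrepancy, and I'll trust the images. Open, go down about 29 mm, then close.

>>> {"method": "arm_command", "body": {"plan": [[[0,0,0,0,0,0,-0.2],[0,0,0,0,0,0,-0.2],[0,0,0,0,0,0,-0.2],[0,0,0,0,0,0,-0.2],[0,0,0.0167,0,0,0,-0.2],[0,0,0.0333,0,0,0,-0.2],[0,0,0.0417,0,0,0,-0.2],[0,0,0.0467,0,0,0,-0.2],[0,0,0.0467,0,0,0,-0.2]]]}}

```text
time_s: 4.95
ee_pos: [0.6307, 0.0408, 0.0629]
eef_rot: [3.142, 0.001, -0.113]
force: [0.8, -0.8, 0.1]
grip_width: 0.0562
grip_force: 0.0
```

>>> {"method": "arm_command", "body": {"plan": [[[0,0,0,0,0,0,0.3],[0,0,0,0,0,0,0.6],[0,0,0,0,0,0,0.8],[0,0,0,0,0,0,0.9],[0,0,0,0,0,0,0.9],[0,0,0,0,0,0,0.9],[0,0,0,0,0,0,0.9]]], "squeeze": 8}}

```text
time_s: 5.65
ee_pos: [0.6309, 0.0408, 0.0636]
eef_rot: [-3.142, -0.0, -0.113]
force: [-0.3, 0.4, 0.5]
grip_width: 0.0141
grip_force: 8.0
```

Now it is gripped (14 mm opening, 8 N). Slide it 43 mm towards +y, which is tool -y.

In the tool's units: -43 mm / 600 = -0.0717, -42 mm / 600 = -0.07.

>>> {"method": "arm_command", "body": {"plan": [[[0,-0.0083,0,0,0,0,0.9],[0,-0.0167,0,0,0,0,0.9],[0,-0.0267,0,0,0,0,0.9],[0,-0.0367,0,0,0,0,0.9],[0,-0.0467,0,0,0,0,0.9],[0,-0.0567,0,0,0,0,0.9],[0,-0.065,0,0,0,0,0.9],[0,-0.07,0,0,0,0,0.9],[0,-0.0717,0,0,0,0,0.9],[0,-0.0717,0,0,0,0,0.9],[0,-0.0717,0,0,0,0,0.9]]]}}

```text
time_s: 6.75
ee_pos: [0.6357, 0.0838, 0.0636]
eef_rot: [-3.141, 0.0, -0.113]
force: [-1.2, 1.8, 2.5]
grip_width: 0.0138
grip_force: 8.0
```

```bash
python3 - <<'E'
from h import *
o=np.array([.5798,.0790])
s=ctrl.get_obs();print(s['ee_pos'],R2.T@(s['ee_pos'][:2]-o))
p,d=grab('wrist');cv2.imwrite('pics/w4.png',p);wmeas()
E
```

```text
[0.63570544 0.08376851 0.06355302] [0.05500013 0.01109698]
grip 2605 loc [0.0557 0.0105] mean [0.0582 0.0106] ext [0.0302 0.039 ] world [0.6364 0.0831] z 0.1158
pad none
btn none
ptr 1141 loc [0.0827 0.0106] mean [0.0888 0.0112] ext [0.037 0.014] world [0.6631 0.0801] z 0.0876
```

View pics/w4.png

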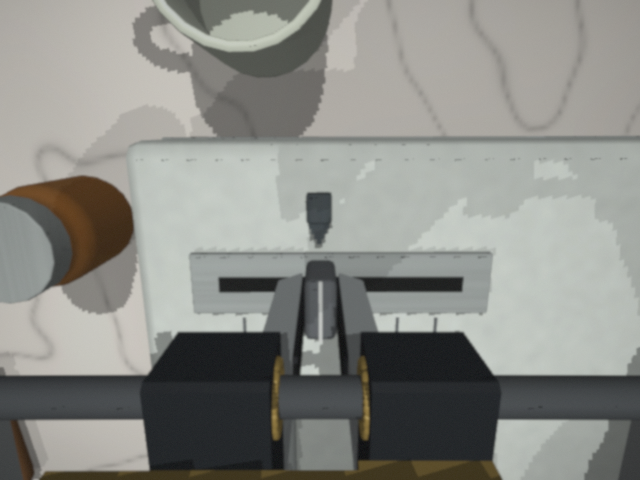

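The grip line (320,300) and pointer tip (318,243) are aligned; both measure y≈10.5–11 mm. Release, lift and go over the pad.

In the tool's units: -136 mm / 600 = -0.2267, -95 mm / 600 = -0.1583.

>>> {"method": "arm_command", "body": {"plan": [[[0,0,0,0,0,0,0.4],[0,0,0,0,0,0,0.4],[0,0,0,0,0,0,0.4],[0,0,0,0,0,0,0.4],[0,0,-0.0333,0,0,0,0.4],[0,0,-0.075,0,0,0,0.4],[0,0,-0.125,0,0,0,0.6],[-0.0833,0.0333,-0.125,0,0,0,0.8],[-0.1583,0.0667,-0.125,0,0,0,1],[-0.2267,0.095,-0.125,0,0,0,1],[-0.2267,0.095,-0.125,0,0,0,1],[-0.2267,0.095,-0.125,0,0,0,1]]]}}

```text
time_s: 8.0
ee_pos: [0.4944, 0.0421, 0.1393]
eef_rot: [-3.141, -0.002, -0.114]
force: [0.1, 0.4, 1.0]
grip_width: 0.0003
grip_force: 0.0
```

```bash
cat >> h.py <<'E'
def look(n):
    o=np.array([.5798,.0790]);f=load(n);v,u=np.mgrid[0:480,0:640];uv=np.c_[u.ravel(),v.ravel()];P=dep(f,uv);L=(P[:,:2]-o)@R2
    return uv,P,L
E
python3 - <<'E'
from h import *
o=np.array([.5798,.0790])
s=ctrl.get_obs();print(s['ee_pos'],R2.T@(s['ee_pos'][:2]-o),s['grip_width'],s['force'])
a,_=grab('side');b,_=grab('wrist');t,_=grab('top')
uv,P,L=look('wrist')
m=(abs(L[:,0]-.09)<.02)&(P[:,2]>.085)&(P[:,2]<.094)&(abs(L[:,1]-.011)<.03);print('ptr y',L[m].mean(0))
uv,P,L=look('top')
for nm,c,zl,zh in(('grip',(.055,.011),.110,.12),):
    m=(abs(L[:,0]-c[0])<.03)&(abs(L[:,1]-c[1]-.004)<.03)&(P[:,2]>zl)&(P[:,2]<zh);print('top grip',m.sum(),L[m].mean(0))
uv,P,L=look('side')
m=(abs(L[:,0]+.075)<.04)&(abs(L[:,1]+.05)<.021)&(P[:,2]>.105)&(P[:,2]<.145)
for x in np.arange(-.105,-.045,.005):
    k=m&(abs(L[:,0]-x)<.0025); print(round(x,3),k.sum(),np.percentile(P[k,2],[10,50,90]).round(4) if k.any() else '')
cv2.imwrite('pics/c5.png',np.hstack([cv2.resize(a[230:350,220:380],(400,300),interpolation=2),cv2.resize(b,(400,300))]))
E
```

```text
[0.49438807 0.04210748 0.13932444] [-0.08066088 -0.04636893] 0.00031256461682618636 [0.12516404 0.35042735 1.00227867]
ptr y [nan nan]
top grip 123 [0.05451789 0.01282374]
-0.105 0 
-0.1 42 [0.1223 0.126  0.1281]
-0.095 60 [0.1238 0.1282 0.1325]
-0.09 63 [0.1233 0.13   0.1322]
-0.085 67 [0.1265 0.1292 0.1309]
-0.08 66 [0.1254 0.1274 0.1291]
-0.075 67 [0.1242 0.1257 0.1273]
-0.07 59 [0.1155 0.1242 0.1256]
-0.065 47 [0.1128 0.1211 0.1241]
-0.06 45 [0.1111 0.1143 0.1159]
-0.055 42 [0.1097 0.1127 0.1142]
-0.05 48 [0.1088 0.1108 0.1127]<stdin>:6: RuntimeWarning: Mean of empty slice.
  ret = um.true_divide(
```

View pics/c5.png

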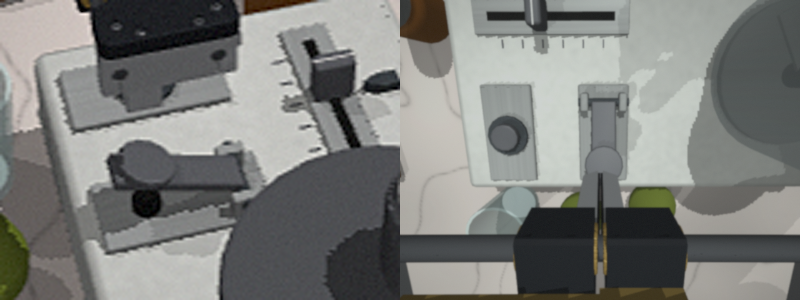

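The fingers are above the pad and the grip is still beside the pointer. Descend to just short of contact, which I expect after about 41 mm.

In the tool's units: 38 mm / 600 = 0.0633, 36 mm / 600 = 0.06.

>>> {"method": "arm_command", "body": {"plan": [[[0,0,0.025,0,0,0,1],[0,0,0.0467,0,0,0,1],[0,0,0.06,0,0,0,1],[0,0,0.0633,0,0,0,1],[0,0,0.0633,0,0,0,1]]]}}

```text
time_s: 8.65
ee_pos: [0.4943, 0.0423, 0.1003]
eef_rot: [3.142, 0.0, -0.113]
force: [-0.5, 0.2, -0.6]
grip_width: 0.0006
grip_force: 0.0
```

In the tool's units: 5 mm / 600 = 0.0083, 4 mm / 600 = 0.0067.

>>> {"method": "arm_command", "body": {"plan": [[[0,0,0.0017,0,0,0,1],[0,0,0.0033,0,0,0,1],[0,0,0.005,0,0,0,1],[0,0,0.0067,0,0,0,1],[0,0,0.0083,0,0,0,1],[0,0,0.0083,0,0,0,1],[0,0,0.0083,0,0,0,1]]]}}

```text
time_s: 9.35
ee_pos: [0.4943, 0.0423, 0.0958]
eef_rot: [-3.141, -0.0, -0.113]
force: [-1.4, -0.5, 5.2]
grip_width: 0.0002
grip_force: 2.3
```

```bash
cat > lev.py <<'E'
from h import *
for _ in range(3):
    b,_d=grab('side');s=ctrl.get_obs();print(s['time_s'],s['ee_pos'],s['force'])
uv,P,L=look('side')
m=(abs(L[:,0]+.075)<.04)&(abs(L[:,1]+.05)<.021)&(P[:,2]>.098)&(P[:,2]<.145)
for x in np.arange(-.1,-.045,.005):
    k=m&(abs(L[:,0]-x)<.0025); print(round(x,3),k.sum(),np.percentile(P[k,2],[10,50,90]).round(4) if k.any() else '')
E
python3 lev.py
```

```text
9.4 [0.49432463 0.04230759 0.09587651] [-2.59923812 -0.04440835  6.03652691]
9.45 [0.49429947 0.04227631 0.09588246] [-2.07068347  0.19554743  5.37546828]
9.5 [0.49431508 0.04229449 0.09587601] [-1.65598619  0.19334052  6.67006566]
-0.1 50 [0.1203 0.1242 0.1254]
-0.095 54 [0.1209 0.1279 0.1302]
-0.09 62 [0.1212 0.1284 0.1341]
-0.085 53 [0.1237 0.127  0.1422]
-0.08 53 [0.1231 0.1267 0.1428]
-0.075 55 [0.1203 0.1241 0.1409]
-0.07 48 [0.1136 0.122  0.1241]
-0.065 48 [0.1101 0.1163 0.122 ]
-0.06 48 [0.1099 0.1128 0.1148]
-0.055 50 [0.1087 0.1113 0.1136]
-0.05 45 [0.1062 0.1099 0.1115]
-0.045 52 [0.1047 0.1089 0.1106]
```

Contact at about 5.5 N, with the pad down about 2 mm by depth. Press 4 mm more and look again.

In the tool's units: 4 mm / 600 = 0.0067, 3 mm / 600 = 0.005.

>>> {"method": "arm_command", "body": {"plan": [[[0,0,0.0017,0,0,0,1],[0,0,0.0033,0,0,0,1],[0,0,0.005,0,0,0,1],[0,0,0.0067,0,0,0,1],[0,0,0.0067,0,0,0,1],[0,0,0.0067,0,0,0,1]]]}}

```text
time_s: 10.1
ee_pos: [0.4942, 0.0423, 0.0919]
eef_rot: [-3.141, -0.0, -0.113]
force: [-2.0, 0.0, 6.6]
grip_width: 0.0003
grip_force: 3.0
```

```bash
python3 lev.py
```

```text
10.15 [0.49425378 0.04227978 0.09197965] [-3.31046722  0.06392405  6.73064775]
10.2 [0.49425645 0.04228931 0.09198584] [-3.35485274 -0.32753247  7.65174862]
10.25 [0.49427947 0.04227868 0.09199282] [-3.20838868  0.15545529  6.87935366]
-0.1 56 [0.1173 0.1207 0.124 ]
-0.095 52 [0.1177 0.1247 0.1275]
-0.09 62 [0.1172 0.1247 0.132 ]
-0.085 56 [0.1208 0.1236 0.1395]
-0.08 56 [0.1194 0.1228 0.1385]
-0.075 56 [0.118  0.1216 0.1395]
-0.07 49 [0.1118 0.1193 0.1351]
-0.065 40 [0.1089 0.1132 0.1198]
-0.06 52 [0.1075 0.111  0.1128]
-0.055 48 [0.1064 0.1092 0.1114]
-0.05 46 [0.1055 0.1086 0.1109]
-0.045 45 [0.1045 0.1075 0.1092]
```

Angle estimate is about 0.095 rad. Press another 4 mm to reach about 0.155.

>>> {"method": "arm_command", "body": {"plan": [[[0,0,0.0017,0,0,0,1],[0,0,0.0033,0,0,0,1],[0,0,0.005,0,0,0,1],[0,0,0.0067,0,0,0,1],[0,0,0.0067,0,0,0,1],[0,0,0.0067,0,0,0,1]]]}}

```text
time_s: 10.85
ee_pos: [0.4941, 0.0423, 0.088]
eef_rot: [-3.142, -0.0, -0.113]
force: [-4.4, 0.1, 9.2]
grip_width: 0.0009
grip_force: 3.9
```

```bash
python3 lev.py
```

```text
10.9 [0.49415663 0.04231506 0.08804214] [-3.51548751e+00  3.82487660e-04  8.37477757e+00]
10.95 [0.49415531 0.04231124 0.08807795] [-3.74168969 -0.04101132  8.61605535]
11.0 [0.49418004 0.04230018 0.08807103] [-3.47249895  1.07201836  9.45155692]
-0.1 53 [0.1141 0.1171 0.1221]
-0.095 55 [0.1117 0.1211 0.1226]
-0.09 58 [0.1147 0.1208 0.1312]
-0.085 54 [0.1168 0.12   0.135 ]
-0.08 53 [0.1175 0.1189 0.1351]
-0.075 58 [0.1095 0.1182 0.1348]
-0.07 41 [0.1088 0.1161 0.1303]
-0.065 41 [0.1065 0.1101 0.1158]
-0.06 54 [0.105  0.1085 0.1101]
-0.055 46 [0.1053 0.1079 0.1098]
-0.05 48 [0.1033 0.1071 0.1088]
-0.045 49 [0.1027 0.1061 0.1075]
```

The four depth drops all give about 0.155 rad, and 8–9 N fits half way. Hold for 1.2 s.

>>> {"method": "arm_command", "body": {"plan": [[[0,0,0,0,0,0,1],[0,0,0,0,0,0,1],[0,0,0,0,0,0,1],[0,0,0,0,0,0,1],[0,0,0,0,0,0,1],[0,0,0,0,0,0,1],[0,0,0,0,0,0,1],[0,0,0,0,0,0,1],[0,0,0,0,0,0,1],[0,0,0,0,0,0,1],[0,0,0,0,0,0,1],[0,0,0,0,0,0,1]]]}}

```text
time_s: 12.2
ee_pos: [0.4941, 0.0423, 0.088]
eef_rot: [-3.141, -0.0, -0.113]
force: [-4.0, 0.3, 9.1]
grip_width: 0.0004
grip_force: 3.9
```

```bash
python3 lev.py | sed -n '1,3p;7,8p;12,13p'; python3 -c "
from station import ctrl
print(ctrl.hand_in())"
```

```text
12.25 [0.49415398 0.04233483 0.08806854] [-3.55033686 -0.50088528  8.19536388]
12.3 [0.49415261 0.04233888 0.0880754 ] [-3.10918243  0.78573558  8.99214115]
12.35 [0.49415663 0.0423106  0.0880648 ] [-4.84487854  0.27121732  9.5164666 ]
-0.085 54 [0.117  0.1201 0.1361]
-0.08 53 [0.1165 0.1194 0.1335]
-0.06 48 [0.1052 0.1081 0.1106]
-0.055 47 [0.1051 0.1073 0.1096]
the job is handed in; nothing more can be done
None
```

I handed the job in with the speed grip about 1 mm from the pointer and the fingers holding the pulse lever about half way down (about 0.155 rad by camera depth, 8–9 N); the hand-in returned no verdict.

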